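# Unload the slide rack from a covered staining dish and close the dish again

### The arm

A 6-joint arm with a two-finger parallel gripper is mounted at the origin on the work surface. World frame = base frame: x ahead of the robot, y to its left, z up, the work surface at z = 0. Lengths are in m, angles in rad, forces in N, time in s.
With the tool pointing down it reaches from about 0.425 to 0.95 m from the base axis. Payload 3.5 kg.
Tool frame: the origin (TCP) lies midway between the tips of the shut fingers; the grasp point (between the pads) lies 19 mm behind it; z points along the fingers, y is the line along which they close (so a half turn about z gives the same grasp; the last joint's range is limited). The gripper opens to 85 mm and grips with 20 to 120 N. Pads are 22 mm wide; open, the fingers measure 114 mm over their backs; the gripper's body (76 mm by 85 mm) begins 54 mm behind the grasp point. The pads swing forward as they close: fully open they stand 13 mm farther back than shut.
Start: joints at [-1.38, 0.286, 1.577, -0, 1.279, -0.15], TCP at [0.226, -0.636, 0.231] pointing down, gripper open.
Joint ranges: [-2.77, 2.77], [-0.9, 2.22], [0.21, 2.48], [-1.53, 4.67], [0.24, 2.81], [-2.84, 2.84]. Speed limits (rad/s): [2.79, 2.79, 3.14, 3.14, 3.14, 3.14].

### API

Orientations are given as a unit quaternion [x, y, z, w].
In Python, from plant import ctrl gives the robot as it stands.
- The arm moves only by the tool move_arm, never from a script. Its argument "plan" is a list of rows, each an object of numbers: "x", "y", "z": the shift along the tool's x, y, z in m; "yaw": the turn about the tool's z in rad; "fingers": the closure, from 0 (fully open) to 1 (shut). In form: [{"x": .., "y": .., "z": .., "yaw": .., "fingers": ..}, ...]. A call has 1 to 5 rows; each row is the pose to reach, as a shift and turn from the pose commanded when the call began, along the tool's axes at that moment; what a row does not reach only later rows make up. A row lasts 1/10 s, in which the tool goes at most 50 mm and 8.59 degrees, less where a joint would pass 70% of its speed; a pose out of reach is approached as far as the arm can. A call with a gripper value outside its range is refused whole. The fingers move at their own pace and stop on an object; "force" is the grip in N (left out, the last holds). Time passes only in rows, so rows that repeat a pose let the fingers close. It gives the time, the measured TCP pose, the force, the opening and the grip force at its end, in the units of the state.
- ctrl.get_state(): the state, without advancing time (a new reading comes with each control period).
- ctrl.read_camera(name): name is "side" or "top" or "wrist"; returns the picture (480x640x3 uint8, red, green, blue); there is no depth.
- ctrl.camera_model(name): a dict with "intrinsics" (3x3 intrinsics, pixels), "distortion" ([k1, k2, p1, p2, k3] as OpenCV has them; the pictures are not rectified), "cam_to_world" (4x4, takes a point from camera to world coordinates); the wrist camera has in their place "tool_from_camera" (4x4, takes a point from camera to tool coordinates, whose origin is the TCP and whose axes are the flange's). Camera axes: x right, y up, looking along -z (the intrinsics and any distortion apply to the point x, -y, -z); pixel columns grow to the right and rows downward; lengths in m; the calibration is good to about 2 mm. A picture is of the moment at which its call begins: read the wrist's pose just before it. camera_model takes no time and is no camera call.
- ctrl.sign_off(): hands the job in; it is judged then, once.
The state is a dict: "time": time; "qpos": joint angles; "dq": joint speeds; "joint_efforts": joint torques, N m; "eef_pos": TCP position; "tcp_rot": TCP orientation; "contact_force": force on the tool from outside, world axes, zero at the start; "wrist_torque": the same for the moment, N m; "opening": opening from 0.0 (shut) to 1.0 (fully open); "finger_force": force on a finger pad.
Only numpy, scipy, OpenCV 4.12 (cv2) and the standard library are available. Lean on these libraries where they do the work, as an engineer would, in place of code of your own. Each camera call takes 0.05 s, during which the arm holds its last target. There are 200 camera calls.

### The job

Lift the cover with the red grip off its glass staining dish and lay it, grip up, on the blue pad; then lift the green slide rack out by its handle, keeping it level, stand it in the steel tray, and finally put the same cover back on its dish so that it sits fully down all round. Leave the rack in the tray and the dish standing. Set the glass cover and the rack down gently instead of dropping them, and do not disturb the other dish, its cover or anything else on the bench.

Things in the scene. Friction and masses are not known exactly. Their poses are not given: they have to be found in the camera images.
- dish: clear glass staining dish, open-topped box, loose, 108 (x) x 88 (y) x 75 high outside, walls and floor 5 thick; it holds the rack at the start. Origin: centre of its underside, z up (all sizes in mm)
- cover: clear glass cover with a red grip, loose on the dish: a plate 123 (x) x 103 (y) x 5 over a skirt 8 deep, 4 thick all round (115 x 95 inside: 3.5 play on each side of the dish); 38 high in all. Origin: centre of the skirt's lower edge, z up; fully home, the plate rests on the rim and the origin is 67 above the dish's origin, long sides parallel (either way round) (all sizes in mm)
- cover_grip (a point): centre of the cover's red grip: a block 50 (x) x 14 (y) x 25 high on the middle of the plate; this point is 25.5 above the cover's origin, the plate's top is 13 above that origin (all sizes in mm)
- rack: green plastic slide rack standing in the dish, 84 (x) x 64 (y), body 28 high with glass slides on edge up to 30, bar handle above up to 61 high. Origin: centre of its underside, z up. In the dish its underside is 5 above the dish's underside (all sizes in mm)
- rack_handle (a point): centre of the rack's handle: a bar 84 (x) long, 10 (y) wide, 12 high, held at both ends; this point is 55 above the rack's origin, the slides' tops are 19 below the bar's underside (all sizes in mm)
- tray: shallow stainless steel tray, fixed, 170 (x) x 150 (y) x 14 high, walls and floor 4 thick. Origin: centre of its underside (all sizes in mm)
- pad: flat blue bench pad, fixed, 170 (x) x 150 (y) x 3 thick. Origin: centre of its underside (all sizes in mm)
- spare_dish: second glass dish, same size as the first, empty, to be left alone. Origin: centre of its underside (all sizes in mm)
- spare_cover: cover of the second dish, same size as the other but with a black grip, to be left alone. Origin: centre of its skirt's lower edge (all sizes in mm)
- jar: glass jar of dry specimens with a white lid, 76 diameter, 117 high, bystander. Origin: centre of its underside (all sizes in mm)
- petri: flat round closed culture dish, 96 diameter, 19 high, bystander. Origin: centre of its underside (all sizes in mm)
- bottle: small amber bottle with a black cap, 36 diameter, 75 high, bystander. Origin: centre of its underside (all sizes in mm)
- forceps: steel forceps lying along their x, 145 long, 16 wide, 8 high, bystander. Origin: near the middle, underside (all sizes in mm)
- glasses: folded black spectacles, 40 (x) x 138 (y) x 36 high, bystander. Origin: centre of the underside (all sizes in mm)
There are look-alikes about, which are no part of the job. What is meant by the pad is not black, and is the smaller of those in its own colour.

How it is judged:
By the outcome, as a careful person would: the job done as asked, in the order asked, and still so for the second after the job is handed in, with the robot touching nothing.
It also fails if it takes over 67 s, if anything falls off the work surface, if the arm or the gripper's body presses on something with over 40 N, if the wrist force passes 120 N, or if a joint passes its speed limit or range.

## Working session

There is one attempt and no reset: what is moved stays moved. The work goes in short steps, Python scripts to look and compute and a tool call to move; the robot and the scene stay as the last step left them, time stands still between calls to the robot, and variables do not carry over. Pictures are saved under pics/ and viewed, at most 10 in all, crops included, and the job is handed in when it is done.

Besides the shell and the picture viewer there is one more tool, called after "Call:" as name([rows], argument=value, ...), one row to a line, values as JSON. move_arm: Moves the arm, as the interface text tells. Its arguments: {"type":"object","properties":{"plan":{"type":"array"},"force":{"type":"number"}},"required":["plan"]}

```bash
mkdir -p pics; ls; cat > h.py <<'E'
import numpy as np, cv2
from plant import ctrl
from scipy.spatial.transform import Rotation as R
def ray(name,px,st=None):
    m=ctrl.camera_model(name)
    K=np.array(m["intrinsics"]);D=np.array(m["distortion"],float)
    if name=="wrist":
        st=st or ctrl.get_state()
        T=np.eye(4);T[:3,:3]=R.from_quat(st["tcp_rot"]).as_matrix();T[:3,3]=st["eef_pos"]
        C=T@np.array(m["tool_from_camera"])
    else: C=np.array(m["cam_to_world"])
    p=cv2.undistortPoints(np.array([[px]],float),K,D)[0,0]
    d=C[:3,:3]@np.array([p[0],-p[1],-1]);return C[:3,3],d
def atz(name,px,z,st=None):
    o,d=ray(name,px,st);return o+d*(z-o[2])/d[2]
def proj(name,P,st=None):
    m=ctrl.camera_model(name)
    K=np.array(m["intrinsics"]);D=np.array(m["distortion"],float)
    o,_=ray(name,(320,240),st)
    if name=="wrist":
        st=st or ctrl.get_state()
        T=np.eye(4);T[:3,:3]=R.from_quat(st["tcp_rot"]).as_matrix();T[:3,3]=st["eef_pos"]
        C=T@np.array(m["tool_from_camera"])
    else: C=np.array(m["cam_to_world"])
    p=(np.atleast_2d(P)-C[:3,3])@C[:3,:3]*[1,-1,-1]
    return cv2.projectPoints(p,np.zeros(3),np.zeros(3),K,D)[0][:,0]
def snap(name,f):
    st=ctrl.get_state();im=ctrl.read_camera(name)
    cv2.imwrite(f"pics/{f}.png",im[:,:,::-1]);return im,st
E
python3 - <<'E'
from h import *
for n in("top","side"):
    snap(n,n+"0"); m=ctrl.camera_model(n);print(n,np.round(m["cam_to_world"],3).tolist(),np.round(m["intrinsics"],0).tolist(),m["distortion"])
s=ctrl.get_state();print(s); print(ctrl.camera_model("wrist"))
E
```

```text
pics
top [[0.026, 0.99, -0.14, 0.233], [-1.0, 0.025, -0.005, -0.097], [-0.001, 0.14, 0.99, 1.737], [0.0, 0.0, 0.0, 1.0]] [[581.0, 0.0, 312.0], [0.0, 581.0, 242.0], [0.0, 0.0, 1.0]] [-0.08847891  0.          0.          0.          0.        ]
side [[-0.848, 0.404, -0.344, -0.007], [-0.53, -0.642, 0.554, 0.681], [0.003, 0.652, 0.758, 1.145], [0.0, 0.0, 0.0, 1.0]] [[531.0, 0.0, 325.0], [0.0, 531.0, 237.0], [0.0, 0.0, 1.0]] [-0.01425533  0.          0.          0.          0.        ]
{'time': 0.1, 'qpos': array([-1.37995833e+00,  2.87116976e-01,  1.57799656e+00, -8.97755323e-06,
        1.27865091e+00, -1.50050127e-01]), 'dq': array([ 0.00183357, -0.00120076, -0.00314781, -0.00046075, -0.00055018,
        0.00255655]), 'joint_efforts': array([ 6.45162945e-04, -4.07295942e+01, -2.93699777e+01, -1.23421628e-04,
        3.44019172e-03,  1.16293040e-05]), 'eef_pos': array([ 0.22554932, -0.63557386,  0.23007735]), 'tcp_rot': array([ 9.85508741e-01,  1.69621172e-01, -2.64404507e-05, -1.08558321e-03]), 'contact_force': array([0.13548952, 0.16848736, 0.57842722]), 'wrist_torque': array([ 0.03497859, -0.01164187,  0.01323847]), 'finger_force': 0.0, 'opening': 0.9973710120499224}
{'intrinsics': array([[342.26233948,   0.        , 316.00207927],
       [  0.        , 342.26233948, 239.85829617],
       [  0.        ,   0.        ,   1.        ]]), 'distortion': array([0.0012287, 0.       , 0.       , 0.       , 0.       ]), 'tool_from_camera': array([[ 5.07037720e-04,  9.48689958e-01,  3.16207380e-01,
         8.11994031e-02],
       [ 9.99999848e-01, -5.49748987e-04,  4.58676851e-05,
         1.41223354e-03],
       [ 2.17348899e-04,  3.16207309e-01, -9.48690092e-01,
        -1.42296582e-01],
       [ 0.00000000e+00,  0.00000000e+00,  0.00000000e+00,
         1.00000000e+00]])}
```

View pics/top0.png

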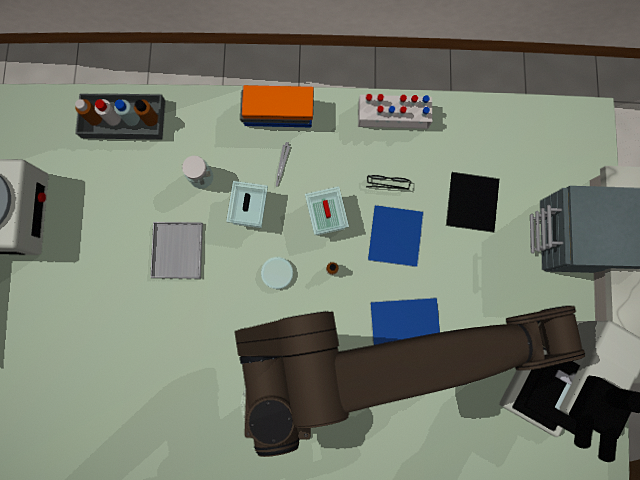

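View pics/side0.png

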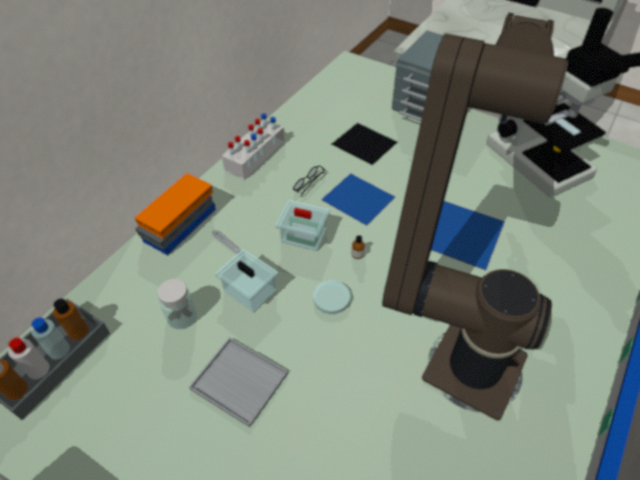

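The top view shows red-grip dish candidates: the red grip at (327,209), with the black-grip look-alike at (247,203). The pad candidates are blue (396,236), about 50x58 px and matching 150x170; blue (405,320), about 66 px wide and larger, so rejected; and black (472,202), rejected. The tray is at (177,250). I'll check this in one close crop.

```bash
python3 - <<'E'
from h import *
im=cv2.imread("pics/top0.png")[145:295,225:430]
cv2.imwrite("pics/crop0.png",cv2.resize(im,None,fx=3.9,fy=3.9,interpolation=cv2.INTER_CUBIC))
I=cv2.imread("pics/top0.png");h=cv2.cvtColor(I,cv2.COLOR_BGR2HSV)
for n,a,b,box,z in(("pad",(100,120,60),(130,255,255),(350,190,440,280),.003),("pad2",(100,120,60),(130,255,255),(350,285,450,340),.003),("grip",(0,150,80),(8,255,255),(300,180,350,240),.105)):
    x0,y0,x1,y1=box;m=np.zeros(h.shape[:2],np.uint8);m[y0:y1,x0:x1]=cv2.inRange(h,a,b)[y0:y1,x0:x1]
    c=max(cv2.findContours(m,0,2)[0],key=cv2.contourArea);r=cv2.minAreaRect(c);bp=cv2.boxPoints(r)
    P=np.array([atz("top",p,z) for p in bp]);e=np.diff(P[:3],axis=0);print(n,r[0],atz("top",r[0],z).round(4),np.linalg.norm(e,axis=1).round(3),np.degrees(np.arctan2(e[:,1],e[:,0])).round(1))
for p in((152,223),(204,222),(203,278),(149,278)): print("tray",atz("top",p,.014).round(3))
print(atz("top",(332,268),.075).round(3),atz("top",(278,273),.019).round(3))
E
```

```text
pad (395.3307800292969, 235.35386657714844) [ 0.5056 -0.339   0.003 ] [0.169 0.15 ] [ -6.4 -95.7]
pad2 (404.923583984375, 319.3027038574219) [ 0.2542 -0.3694  0.003 ] [0.201 0.115] [ -85.1 -176.3]
grip (326.2443542480469, 208.05897521972656) [ 0.5636 -0.1263  0.105 ] [0.013 0.049] [ -75.3 -166. ]
tray [0.523 0.399 0.014]
tray [0.53  0.24  0.014]
tray [0.361 0.234 0.014]
tray [0.356 0.397 0.014]
[ 0.395 -0.147  0.075] [0.381 0.011 0.019]
```

View pics/crop0.png

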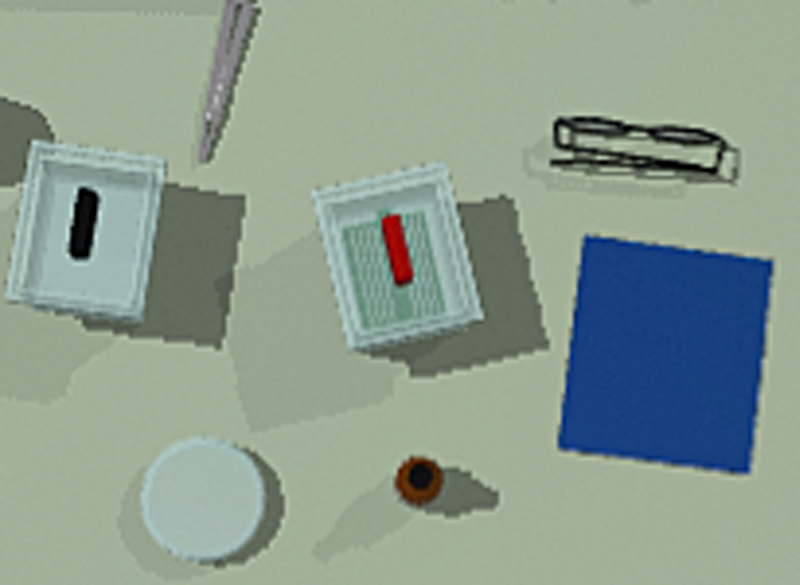

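The crop confirms the red-grip cover, with the rack visible beneath it. The pad measures 169x150 mm, which matches the description. I'll move to hover over the grip and refine with the wrist camera.

```bash
cat >> h.py <<'E'
def go(x,y,z,ang):
    st=ctrl.get_state();M=R.from_quat(st["tcp_rot"]).as_matrix()
    a=np.degrees(np.arctan2(M[1,0],M[0,0]));d=(a-ang+180)%360-180
    print("pos",st["eef_pos"].round(4),"ang",a.round(2),"tilt",np.degrees(np.arccos(-M[2,2])).round(2),"t",round(st["time"],2),"op",round(st["opening"],3),"->",(M.T@(np.array([x,y,z])-st["eef_pos"])).round(4),"yaw",np.radians(d).round(4))
E
python3 -c "
from h import *
go(.5636,-.1263,.205,14)"
```

```text
pos [ 0.2255 -0.6356  0.2301] ang 19.53 tilt 0.12 t 0.1 op 0.997 -> [ 0.4889 -0.3669  0.026 ] yaw 0.0965
```

Call:
move_arm([
  {"x": 0.035,"y": -0.026},
  {"x": 0.07,"y": -0.052},
  {"x": 0.105,"y": -0.078},
  {"x": 0.14,"y": -0.105},
  {"x": 0.17,"y": -0.128},
])

```text
validation failed for argument at $.pl...
```

Call:
move_arm([
  {"x": 0.035,"y": -0.026},
  {"x": 0.07,"y": -0.052},
  {"x": 0.105,"y": -0.078},
  {"x": 0.14,"y": -0.105},
  {"x": 0.17,"y": -0.128},
])

```text
validation failed for argument at $.pl...
```

```bash
python3 -c "
from h import *
go(.5636,-.1263,.205,14)"
```

```text
pos [ 0.2255 -0.6356  0.2301] ang 19.53 tilt 0.12 t 0.1 op 0.997 -> [ 0.4889 -0.3669  0.026 ] yaw 0.0965
```

All five keys are required.

Call:
move_arm([
  {"x": 0.035,"y": -0.026,"z": 0,"yaw": 0,"fingers": 0},
  {"x": 0.07,"y": -0.052,"z": 0,"yaw": 0,"fingers": 0},
  {"x": 0.105,"y": -0.078,"z": 0,"yaw": 0,"fingers": 0},
  {"x": 0.14,"y": -0.105,"z": 0,"yaw": 0,"fingers": 0},
  {"x": 0.17,"y": -0.128,"z": 0,"yaw": 0,"fingers": 0},
])

```text
time: 0.6
eef_pos: [0.3438, -0.4565, 0.2307]
tcp_rot: [0.985, 0.17, -0.0, -0.001]
contact_force: [-0.1, -1.4, -0.3]
opening: 1.004
finger_force: 0.0
```

```bash
python3 -c "
from h import *
go(.5636,-.1263,.205,14)"
```

```text
pos [ 0.3438 -0.4565  0.2307] ang 19.54 tilt 0.07 t 0.6 op 1.004 -> [ 0.3176 -0.2376  0.026 ] yaw 0.0968
```

Call:
move_arm([
  {"x": 0.032,"y": -0.024,"z": 0,"yaw": 0,"fingers": 0},
  {"x": 0.064,"y": -0.048,"z": 0,"yaw": 0,"fingers": 0},
  {"x": 0.096,"y": -0.072,"z": 0,"yaw": 0,"fingers": 0},
  {"x": 0.128,"y": -0.096,"z": 0,"yaw": 0,"fingers": 0},
  {"x": 0.16,"y": -0.12,"z": 0,"yaw": 0,"fingers": 0},
])

```text
time: 1.1
eef_pos: [0.4542, -0.2904, 0.2309]
tcp_rot: [0.986, 0.17, -0.0, -0.0]
contact_force: [1.0, 0.1, 0.3]
opening: 1.001
finger_force: 0.0
```

Call:
move_arm([
  {"x": 0.035,"y": -0.026,"z": 0.005,"yaw": 0.02,"fingers": 0},
  {"x": 0.07,"y": -0.052,"z": 0.01,"yaw": 0.04,"fingers": 0},
  {"x": 0.105,"y": -0.078,"z": 0.015,"yaw": 0.07,"fingers": 0},
  {"x": 0.14,"y": -0.105,"z": 0.02,"yaw": 0.09,"fingers": 0},
  {"x": 0.158,"y": -0.118,"z": 0.026,"yaw": 0.097,"fingers": 0},
])

```text
time: 1.6
eef_pos: [0.5642, -0.125, 0.2048]
tcp_rot: [0.992, 0.123, 0.0, -0.0]
contact_force: [0.5, -0.2, 0.5]
opening: 0.999
finger_force: 0.0
```

```bash
python3 - <<'E'
from h import *
go(.5636,-.1263,.205,14)
im,st=snap("wrist","w0")
print(st["eef_pos"],proj("wrist",[[.5636,-.1263,.105]],st))
h=cv2.cvtColor(im[:,:,::-1].copy(),cv2.COLOR_BGR2HSV);m=cv2.inRange(h,(0,150,60),(8,255,255))
c=max(cv2.findContours(m,0,2)[0],key=cv2.contourArea);r=cv2.minAreaRect(c);print(r);P=np.array([atz("wrist",p,.105,st) for p in cv2.boxPoints(r)]);e=np.diff(P[:3],axis=0);print(P.mean(0),np.linalg.norm(e,axis=1),np.degrees(np.arctan2(e[:,1],e[:,0])))
E
```

```text
pos [ 0.5642 -0.125   0.2048] ang 14.1 tilt 0.05 t 1.6 op 0.999 -> [-0.0009  0.0011 -0.0002] yaw 0.0017
[ 0.56423721 -0.12503693  0.20479543] [[315.67170939 241.85597846]]
((319.0, 233.5), (67.0, 18.0), 90.0)
[ 0.56972678 -0.12730568  0.105     ] [0.01291889 0.05206356] [ -75.86318831 -165.24089064]
```

View pics/w0.png

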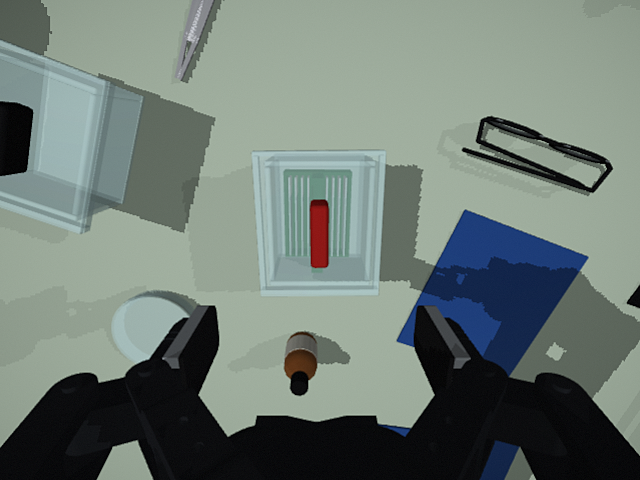

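The wrist view shows the red grip's top face at cols 310–328, rows 207–268, aligned with the tool. The cover spans cols 253–385. The bottle at (300,360) and the petri dish at (150,325) are clear of the fingers. I'll descend and grip.

```bash
python3 - <<'E'
from h import *
st=ctrl.get_state();p=np.mean([atz("wrist",q,.105,st) for q in((319,207.5),(319,268))],axis=0);print(p)
go(p[0],p[1],.0835,14.1)
E
```

```text
[ 0.56731774 -0.12601641  0.105     ]
pos [ 0.5645 -0.1233  0.2034] ang 14.16 tilt 0.19 t 1.65 op 1.002 -> [0.0021 0.0037 0.1199] yaw 0.001
```

Call:
move_arm([
  {"x": 0.001,"y": 0.002,"z": 0.02,"yaw": 0,"fingers": 0},
  {"x": 0.001,"y": 0.004,"z": 0.045,"yaw": 0,"fingers": 0},
  {"x": 0.001,"y": 0.004,"z": 0.055,"yaw": 0,"fingers": 0},
  {"x": 0.001,"y": 0.004,"z": 0.055,"yaw": 0,"fingers": 0},
  {"x": 0.001,"y": 0.004,"z": 0.055,"yaw": 0,"fingers": 0},
])

```text
time: 2.15
eef_pos: [0.5653, -0.1321, 0.1508]
tcp_rot: [0.993, 0.121, 0.0, 0.0]
contact_force: [0.2, -0.1, 0.4]
opening: 1.004
finger_force: 0.0
```

```bash
cat >> h.py <<'E'
def redtop(im,st,z,f=.895):
    h=cv2.cvtColor(im[:,:,::-1].copy(),cv2.COLOR_BGR2HSV);m=cv2.inRange(h,(0,150,60),(8,255,255))
    c=max(cv2.findContours(m,0,2)[0],key=cv2.contourArea);r=cv2.minAreaRect(c);x,y,w,hh=cv2.boundingRect(c);print(r,(x,y,w,hh))
    v=h[:,:,2][y:y+hh,x+w//2];print("Vcol",v[:30].tolist())
    for q in((x+w/2-.5,y),(x+w/2-.5,y+hh-1)):print(atz("wrist",q,z,st).round(4))
E
python3 - <<'E'
from h import *
for i in range(2):
    im,st=snap("wrist","w1");go(.5667,-.1273,.0835,14.1);redtop(im,st,.105)
E
```

```text
pos [ 0.5658 -0.1323  0.1516] ang 13.95 tilt 0.11 t 2.2 op 1.004 -> [ 0.002  -0.0047  0.0681] yaw -0.0026
((307.5470275878906, 258.02215576171875), (84.279541015625, 22.389293670654297), 88.66777801513672) (296, 216, 24, 85)
Vcol [75, 66, 71, 71, 72, 73, 73, 74, 86, 105, 121, 125, 133, 137, 140, 139, 141, 140, 143, 139, 141, 142, 143, 141, 141, 141, 141, 141, 142, 141]
[ 0.5964 -0.1208  0.105 ]
[ 0.5446 -0.1333  0.105 ]
pos [ 0.5659 -0.1322  0.1519] ang 13.95 tilt 0.14 t 2.25 op 0.999 -> [ 0.0018 -0.0047  0.0684] yaw -0.0026
((307.0, 258.5), (83.0, 22.0), 90.0) (296, 217, 23, 84)
Vcol [66, 68, 72, 73, 75, 76, 75, 80, 97, 117, 123, 129, 136, 141, 143, 141, 141, 141, 142, 142, 142, 142, 140, 142, 140, 141, 141, 141, 143, 143]
[ 0.5961 -0.1209  0.105 ]
[ 0.5447 -0.1333  0.105 ]
```

Call:
move_arm([
  {"x": 0.003,"y": -0.005,"z": 0.02,"yaw": 0,"fingers": 0},
  {"x": 0.003,"y": -0.005,"z": 0.045,"yaw": 0,"fingers": 0},
  {"x": 0.003,"y": -0.005,"z": 0.06,"yaw": 0,"fingers": 0},
  {"x": 0.003,"y": -0.005,"z": 0.067,"yaw": 0,"fingers": 0},
  {"x": 0.003,"y": -0.005,"z": 0.067,"yaw": 0,"fingers": 0},
])

```text
time: 2.75
eef_pos: [0.5666, -0.1261, 0.0828]
tcp_rot: [0.993, 0.122, -0.001, -0.0]
contact_force: [-0.4, 0.3, -0.4]
opening: 1.003
finger_force: 0.0
```

```bash
python3 - <<'E'
from h import *
im,st=snap("wrist","w2");go(.568,-.1272,.0835,14.1);redtop(im,st,.105)
E
```

```text
pos [ 0.5672 -0.1264  0.0837] ang 13.96 tilt 0.02 t 2.8 op 1.001 -> [0.0006 0.001  0.0002] yaw -0.0024
((316.5, 320.5), (121.0, 33.0), 90.0) (300, 260, 34, 122)
Vcol [62, 66, 66, 65, 66, 66, 68, 66, 68, 69, 70, 72, 71, 70, 71, 71, 70, 77, 85, 93, 105, 113, 116, 120, 123, 125, 131, 135, 133, 134]
[ 0.5993 -0.1197  0.105 ]
[ 0.5452 -0.1332  0.105 ]
```

Call:
move_arm([
  {"x": 0,"y": 0,"z": 0,"yaw": 0,"fingers": 1},
  {"x": 0,"y": 0,"z": 0,"yaw": 0,"fingers": 1},
  {"x": 0,"y": 0,"z": 0,"yaw": 0,"fingers": 1},
  {"x": 0,"y": 0,"z": 0,"yaw": 0,"fingers": 1},
  {"x": 0,"y": 0,"z": 0,"yaw": 0,"fingers": 1},
], force=45)

```text
time: 3.3
eef_pos: [0.5671, -0.1264, 0.0838]
tcp_rot: [0.993, 0.122, 0.0, 0.0]
contact_force: [-2.5, -0.2, 2.8]
opening: 0.152
finger_force: 47.2
```

Call:
move_arm([
  {"x": 0,"y": 0,"z": 0,"yaw": 0,"fingers": 1},
  {"x": 0,"y": 0,"z": 0,"yaw": 0,"fingers": 1},
  {"x": 0,"y": 0,"z": 0,"yaw": 0,"fingers": 1},
  {"x": 0,"y": 0,"z": 0,"yaw": 0,"fingers": 1},
])

```text
time: 3.7
eef_pos: [0.5672, -0.1264, 0.0837]
tcp_rot: [0.993, 0.122, 0.0, 0.0]
contact_force: [0.1, -0.8, 2.9]
opening: 0.154
finger_force: 46.4
```

Call:
move_arm([
  {"x": 0,"y": 0,"z": -0.005,"yaw": 0,"fingers": 1},
  {"x": 0,"y": 0,"z": -0.015,"yaw": 0,"fingers": 1},
  {"x": 0,"y": 0,"z": -0.035,"yaw": 0,"fingers": 1},
  {"x": 0,"y": 0,"z": -0.06,"yaw": 0,"fingers": 1},
  {"x": 0,"y": 0,"z": -0.085,"yaw": 0,"fingers": 1},
])

```text
time: 4.2
eef_pos: [0.5662, -0.1257, 0.1688]
tcp_rot: [0.993, 0.122, -0.001, -0.001]
contact_force: [0.3, -1.1, -1.1]
opening: 0.152
finger_force: 45.7
```

```bash
python3 - <<'E'
from h import *
im,st=snap("wrist","w3");snap("top","top1");go(.5056,-.339,.12,-6.1)
E
```

```text
pos [ 0.5692 -0.1269  0.1729] ang 13.98 tilt 0.47 t 4.3 op 0.151 -> [-0.1133  0.1902  0.0531] yaw 0.3504
```

View pics/w3.png

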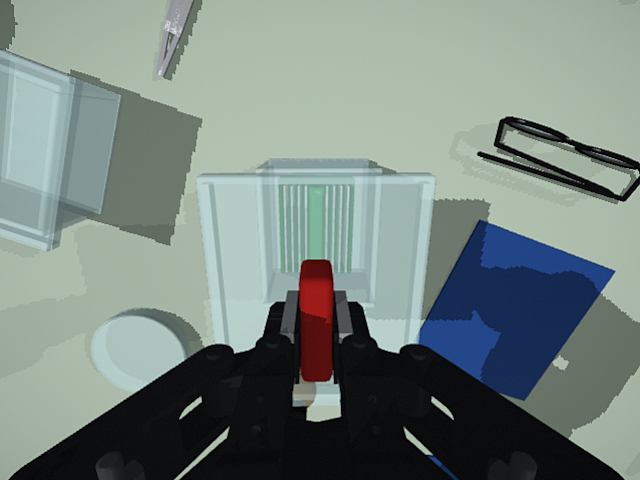

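The cover is held level and clear of its dish. Next I'll carry it to the pad and turn it to match.

Call:
move_arm([
  {"x": -0.02,"y": 0.033,"z": 0,"yaw": 0.05,"fingers": 1},
  {"x": -0.045,"y": 0.075,"z": 0,"yaw": 0.12,"fingers": 1},
  {"x": -0.07,"y": 0.118,"z": 0,"yaw": 0.2,"fingers": 1},
  {"x": -0.095,"y": 0.16,"z": 0.01,"yaw": 0.28,"fingers": 1},
  {"x": -0.113,"y": 0.19,"z": 0.02,"yaw": 0.35,"fingers": 1},
])

```text
time: 4.8
eef_pos: [0.5015, -0.34, 0.1469]
tcp_rot: [0.998, -0.055, -0.0, -0.0]
contact_force: [0.7, 0.3, -2.5]
opening: 0.153
finger_force: 45.8
```

Call:
move_arm([
  {"x": 0,"y": 0,"z": 0.015,"yaw": 0,"fingers": 1},
  {"x": 0,"y": 0,"z": 0.04,"yaw": 0,"fingers": 1},
  {"x": 0,"y": 0,"z": 0.07,"yaw": 0,"fingers": 1},
  {"x": 0,"y": 0,"z": 0.085,"yaw": 0,"fingers": 1},
  {"x": 0,"y": 0,"z": 0.085,"yaw": 0,"fingers": 1},
])

```text
time: 5.3
eef_pos: [0.501, -0.3349, 0.059]
tcp_rot: [0.999, -0.053, -0.003, -0.003]
contact_force: [-1.1, 0.8, -2.6]
opening: 0.154
finger_force: 45.7
```

```bash
python3 - <<'E'
from h import *
im,st=snap("wrist","w4");snap("top","top2");go(.5056,-.339,.0197,-6.1)
E
```

```text
pos [ 0.5034 -0.3373  0.0633] ang -6.04 tilt 0.02 t 5.4 op 0.154 -> [0.0024 0.0014 0.0436] yaw 0.0011
```

View pics/w4.png

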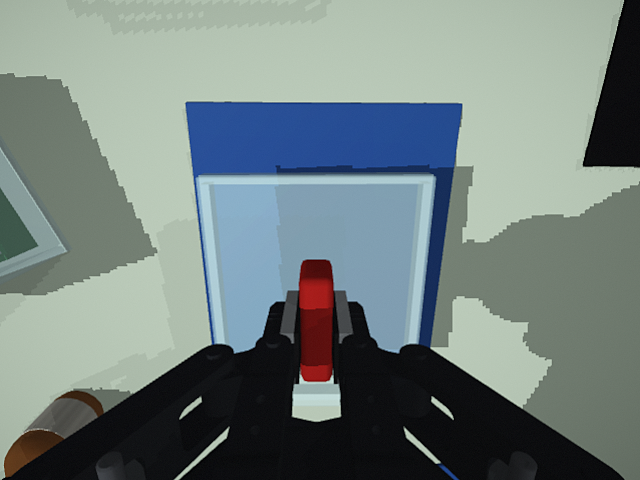

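The wrist view shows the cover over the blue pad. The pad's far corners are at (186,102) and (461,104), parallel to the cover. I'll check the centring numerically.

```bash
python3 - <<'E'
from h import *
st=ctrl.get_state();a=atz("wrist",(186,102),.003,st);b=atz("wrist",(461,104),.003,st);e=b-a;u=e/np.linalg.norm(e);n=np.array([u[1],-u[0],0]);n*=-np.sign(n[0])
print(a,b,np.linalg.norm(e),"centre",(a+b)/2+n*.085)
print("dish rim corner",proj("top",[[.5,-.339,.041]]))
E
```

```text
[ 0.60435696 -0.27737663  0.003     ] [ 0.58749344 -0.42775521  0.003     ] 0.1513211648896875 centre [ 0.51145467 -0.34309335  0.003     ]
dish rim corner [[397.11801262 235.29302762]]
```

Call:
move_arm([
  {"x": 0.004,"y": 0.004,"z": 0.012,"yaw": 0,"fingers": 1},
  {"x": 0.004,"y": 0.004,"z": 0.026,"yaw": 0,"fingers": 1},
  {"x": 0.004,"y": 0.004,"z": 0.036,"yaw": 0,"fingers": 1},
  {"x": 0.004,"y": 0.004,"z": 0.04,"yaw": 0,"fingers": 1},
  {"x": 0.004,"y": 0.004,"z": 0.04,"yaw": 0,"fingers": 1},
])

```text
time: 5.9
eef_pos: [0.5059, -0.3416, 0.0219]
tcp_rot: [0.999, -0.053, -0.001, -0.001]
contact_force: [-0.3, -0.3, -1.9]
opening: 0.155
finger_force: 45.8
```

Call:
move_arm([
  {"x": 0,"y": 0,"z": 0.001,"yaw": 0,"fingers": 1},
  {"x": 0,"y": 0,"z": 0.002,"yaw": 0,"fingers": 1},
  {"x": 0,"y": 0,"z": 0.002,"yaw": 0,"fingers": 1},
])

```text
time: 6.2
eef_pos: [0.5068, -0.3424, 0.0217]
tcp_rot: [0.999, -0.053, 0.0, 0.0]
contact_force: [0.1, 0.1, -2.4]
opening: 0.149
finger_force: 45.8
```

Call:
move_arm([
  {"x": 0,"y": 0,"z": 0.001,"yaw": 0,"fingers": 1},
  {"x": 0,"y": 0,"z": 0.001,"yaw": 0,"fingers": 1},
])

```text
time: 6.4
eef_pos: [0.5067, -0.3422, 0.0205]
tcp_rot: [0.999, -0.053, 0.0, 0.0]
contact_force: [-0.5, 0.2, -2.5]
opening: 0.156
finger_force: 45.8
```

Call:
move_arm([
  {"x": 0,"y": 0,"z": 0.001,"yaw": 0,"fingers": 1},
  {"x": 0,"y": 0,"z": 0.001,"yaw": 0,"fingers": 1},
])

```text
time: 6.6
eef_pos: [0.5068, -0.3424, 0.0198]
tcp_rot: [0.999, -0.053, 0.0, 0.0]
contact_force: [-0.2, 0.7, -0.3]
opening: 0.149
finger_force: 46.0
```

Call:
move_arm([
  {"x": 0,"y": 0,"z": 0.0005,"yaw": 0,"fingers": 1},
  {"x": 0,"y": 0,"z": 0.0005,"yaw": 0,"fingers": 1},
  {"x": 0,"y": 0,"z": 0.0005,"yaw": 0,"fingers": 0.7},
  {"x": 0,"y": 0,"z": 0.0005,"yaw": 0,"fingers": 0.5},
  {"x": 0,"y": 0,"z": 0.0005,"yaw": 0,"fingers": 0.5},
])

```text
time: 7.1
eef_pos: [0.5067, -0.3423, 0.0186]
tcp_rot: [0.999, -0.053, 0.0, 0.0]
contact_force: [0.5, -0.8, 0.9]
opening: 0.497
finger_force: 0.0
```

Call:
move_arm([
  {"x": 0,"y": 0,"z": -0.01,"yaw": 0,"fingers": 0.5},
  {"x": 0,"y": 0,"z": -0.035,"yaw": 0,"fingers": 0.5},
  {"x": 0,"y": 0,"z": -0.075,"yaw": 0,"fingers": 0.5},
  {"x": 0,"y": 0,"z": -0.12,"yaw": 0,"fingers": 0.6},
  {"x": 0,"y": 0,"z": -0.16,"yaw": 0,"fingers": 0.65},
])

```text
time: 7.6
eef_pos: [0.5068, -0.3424, 0.1817]
tcp_rot: [0.999, -0.053, 0.001, 0.001]
contact_force: [-0.3, 0.2, 0.7]
opening: 0.349
finger_force: 0.0
```

```bash
python3 - <<'E'
from h import *
im,st=snap("wrist","w5");go(.5672,-.1265,.18,14);redtop(im,st,.041)
im,_=snap("top","top3")
c=im[145:295,225:430,::-1];cv2.imwrite("pics/crop3.png",cv2.resize(c,None,fx=3.9,fy=3.9,interpolation=cv2.INTER_CUBIC))
E
```

```text
pos [ 0.51   -0.3451  0.1904] ang -6.07 tilt 0.87 t 7.65 op 0.348 -> [ 0.0337 -0.2235  0.0088] yaw -0.3502
((316.0, 222.5), (57.0, 14.0), 90.0) (309, 194, 15, 58)
Vcol [69, 72, 71, 88, 129, 145, 155, 165, 166, 166, 165, 164, 163, 165, 164, 165, 164, 166, 165, 165, 165, 165, 166, 164, 165, 165, 163, 163, 164, 163]
[ 0.5345 -0.3468  0.041 ]
[ 0.4842 -0.3414  0.041 ]
```

Call:
move_arm([
  {"x": 0.007,"y": -0.043,"z": 0,"yaw": -0.06,"fingers": 0.65},
  {"x": 0.014,"y": -0.09,"z": 0,"yaw": -0.13,"fingers": 0.65},
  {"x": 0.021,"y": -0.138,"z": 0.005,"yaw": -0.2,"fingers": 0.65},
  {"x": 0.028,"y": -0.185,"z": 0.01,"yaw": -0.28,"fingers": 0.65},
  {"x": 0.034,"y": -0.223,"z": 0.02,"yaw": -0.35,"fingers": 0.65},
])

```text
time: 8.2
eef_pos: [0.5647, -0.1218, 0.1595]
tcp_rot: [0.992, 0.123, 0.001, 0.0]
contact_force: [-0.1, -0.1, 0.3]
opening: 0.349
finger_force: 0.0
```

Call:
move_arm([
  {"x": 0,"y": 0,"z": 0,"yaw": 0,"fingers": 0.65},
  {"x": 0,"y": 0,"z": 0,"yaw": 0,"fingers": 0.65},
])

```text
time: 8.4
eef_pos: [0.5639, -0.1232, 0.1584]
tcp_rot: [0.992, 0.122, -0.0, 0.0]
contact_force: [0.7, -0.2, -0.4]
opening: 0.35
finger_force: 0.0
```

```bash
python3 - <<'E'
from h import *
go(.5672,-.1265,.165,14)
im,st=snap("wrist","w6");print(st["eef_pos"],st["tcp_rot"].tolist())
c=im[120:370,180:460,::-1];cv2.imwrite("pics/crop6.png",cv2.resize(c,None,fx=2.4,fy=2.4,interpolation=cv2.INTER_CUBIC))
E
```

```text
pos [ 0.5639 -0.1232  0.1584] ang 14.06 tilt 0.05 t 8.4 op 0.35 -> [ 0.0024  0.004  -0.0066] yaw 0.0011
[ 0.56389779 -0.12322367  0.15844645] [0.9924777741046819, 0.12242422521388147, -0.0004203025999036482, 1.829538910161563e-05]
```

View pics/crop6.png

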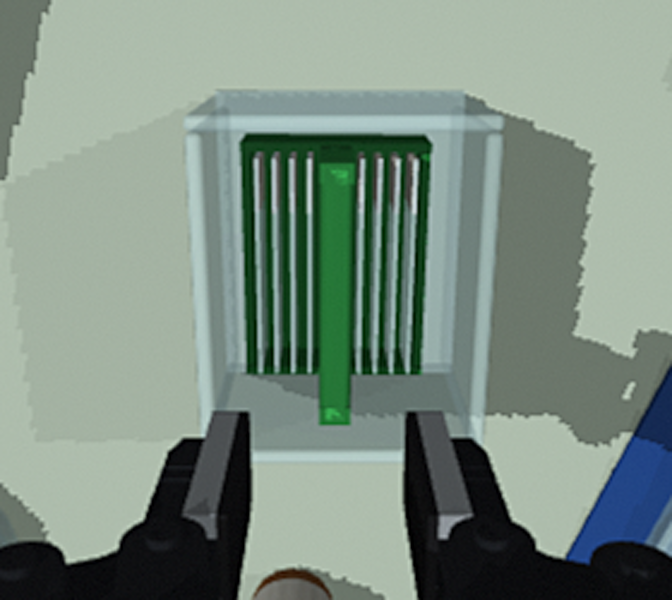

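The crop shows the open dish with the far rim at (187–502,115) and the near rim at row 458. The green bar is at cols 319–351, rows 163–424, parallel to the tool. The fingers are open about 30 mm on either side of it.

```bash
python3 - <<'E'
from h import *
st=ctrl.get_state();st["eef_pos"]=np.array([.56390,-.12322,.15845])
f=lambda u,v,z:atz("wrist",(u/2.4+180-.3,v/2.4+120-.3),z,st)
C=[f(187,115,.075),f(502,114,.075),f(482,457,.075),f(205,460,.075)]
for c in C:print(c.round(4))
C=np.array(C);print("dish",C.mean(0),[np.linalg.norm(C[i]-C[i-1]).round(4) for i in range(4)])
e=C[0]+C[1]-C[2]-C[3];print(np.degrees(np.arctan2(e[1],e[0])));e=C[0]+C[3]-C[1]-C[2];print(np.degrees(np.arctan2(e[1],e[0]))-90)
a=f(335,163,.066);b=f(335,424,.066);e=a-b;print("bar",a,b,np.linalg.norm(e),np.degrees(np.arctan2(e[1],e[0])),(a+b)/2)
go(*((a+b)/2)[:2],.040,np.degrees(np.arctan2(e[1],e[0])))
w=f(319,290,.066)-f(351,290,.066);print(np.linalg.norm(w))
E
```

```text
[ 0.609  -0.0744  0.075 ]
[ 0.6298 -0.157   0.075 ]
[ 0.5282 -0.1833  0.075 ]
[ 0.5063 -0.0999  0.075 ]
dish [ 0.56831801 -0.12863764  0.075     ] [np.float64(0.1058), np.float64(0.0852), np.float64(0.105), np.float64(0.0862)]
14.202329247348677
14.435964006362752
bar [ 0.60454142 -0.11690457  0.066     ] [ 0.52362558 -0.13733845  0.066     ] 0.08345607382435126 14.172729050600443 [ 0.5640835  -0.12712151  0.066     ]
pos [ 0.5641 -0.1243  0.1589] ang 13.97 tilt 0.03 t 8.45 op 0.349 -> [-0.0006  0.0027  0.1189] yaw -0.0035
0.009645810817136129
```

Call:
move_arm([
  {"x": -0.001,"y": 0.003,"z": 0.02,"yaw": 0,"fingers": 0.65},
  {"x": -0.001,"y": 0.003,"z": 0.045,"yaw": 0,"fingers": 0.65},
  {"x": -0.001,"y": 0.003,"z": 0.06,"yaw": 0,"fingers": 0.65},
  {"x": -0.001,"y": 0.003,"z": 0.06,"yaw": 0,"fingers": 0.65},
  {"x": -0.001,"y": 0.003,"z": 0.06,"yaw": 0,"fingers": 0.65},
])

```text
time: 8.95
eef_pos: [0.5639, -0.1281, 0.0992]
tcp_rot: [0.993, 0.121, 0.0, 0.0]
contact_force: [0.1, -0.1, -0.4]
opening: 0.348
finger_force: 0.0
```

```bash
python3 - <<'E'
from h import *
go(.5641,-.1271,.041,14.2)
im,st=snap("wrist","w7")
h=cv2.cvtColor(im[:,:,::-1].copy(),cv2.COLOR_BGR2HSV)
m=cv2.inRange(h,(50,120,90),(75,255,255))
for v in range(200,400,25):
    u=np.where(m[v,270:370])[0]+270
    if len(u):
        a,b=u.min(),u.max();print(v,a,b,len(u),"centre",atz("wrist",((a+b)/2,v),.066,st).round(4))
E
```

```text
pos [ 0.5639 -0.1281  0.0992] ang 13.89 tilt 0.01 t 8.95 op 0.348 -> [ 0.0004 -0.001   0.0582] yaw -0.0053
200 360 362 3 centre [ 0.6133 -0.1414  0.066 ]
225 304 319 16 centre [ 0.594  -0.1197  0.066 ]
250 304 319 16 centre [ 0.5802 -0.123   0.066 ]
275 304 319 16 centre [ 0.5658 -0.1265  0.066 ]
300 305 314 10 centre [ 0.5503 -0.1291  0.066 ]
325 305 318 14 centre [ 0.5345 -0.1341  0.066 ]
```

Call:
move_arm([
  {"x": 0,"y": -0.001,"z": 0.02,"yaw": 0,"fingers": 0.65},
  {"x": 0,"y": -0.001,"z": 0.04,"yaw": 0,"fingers": 0.65},
  {"x": 0,"y": -0.001,"z": 0.053,"yaw": 0,"fingers": 0.65},
  {"x": 0,"y": -0.001,"z": 0.058,"yaw": 0,"fingers": 0.65},
  {"x": 0,"y": -0.001,"z": 0.058,"yaw": 0,"fingers": 0.65},
])

```text
time: 9.5
eef_pos: [0.5636, -0.1263, 0.0408]
tcp_rot: [0.993, 0.122, -0.0, -0.0]
contact_force: [-0.4, 0.9, 0.8]
opening: 0.35
finger_force: 0.0
```

Call:
move_arm([
  {"x": 0,"y": 0,"z": 0,"yaw": 0,"fingers": 1},
  {"x": 0,"y": 0,"z": 0,"yaw": 0,"fingers": 1},
  {"x": 0,"y": 0,"z": 0,"yaw": 0,"fingers": 1},
  {"x": 0,"y": 0,"z": 0,"yaw": 0,"fingers": 1},
  {"x": 0,"y": 0,"z": 0,"yaw": 0,"fingers": 1},
], force=60)

```text
time: 10.0
eef_pos: [0.5644, -0.1263, 0.0418]
tcp_rot: [0.993, 0.122, 0.001, 0.0]
contact_force: [0.5, 1.2, 3.7]
opening: 0.109
finger_force: 61.0
```

Call:
move_arm([
  {"x": 0,"y": 0,"z": -0.003,"yaw": 0,"fingers": 1},
  {"x": 0,"y": 0,"z": -0.01,"yaw": 0,"fingers": 1},
  {"x": 0,"y": 0,"z": -0.025,"yaw": 0,"fingers": 1},
  {"x": 0,"y": 0,"z": -0.045,"yaw": 0,"fingers": 1},
  {"x": 0,"y": 0,"z": -0.065,"yaw": 0,"fingers": 1},
])

```text
time: 10.5
eef_pos: [0.5634, -0.1263, 0.1071]
tcp_rot: [0.993, 0.122, -0.0, -0.0]
contact_force: [-0.5, 0.2, -2.2]
opening: 0.105
finger_force: 60.2
```

Call:
move_arm([
  {"x": 0,"y": 0,"z": -0.02,"yaw": 0,"fingers": 1},
  {"x": 0,"y": 0,"z": -0.045,"yaw": 0,"fingers": 1},
  {"x": 0,"y": 0,"z": -0.065,"yaw": 0,"fingers": 1},
  {"x": 0,"y": 0,"z": -0.08,"yaw": 0,"fingers": 1},
  {"x": 0,"y": 0,"z": -0.08,"yaw": 0,"fingers": 1},
])

```text
time: 11.0
eef_pos: [0.5651, -0.1269, 0.1894]
tcp_rot: [0.993, 0.122, 0.003, 0.002]
contact_force: [0.6, -0.6, -1.5]
opening: 0.104
finger_force: 60.3
```

```bash
python3 - <<'E'
from h import *
im,st=snap("wrist","w8");print(st["contact_force"],st["finger_force"],st["wrist_torque"]);go(.4425,.3175,.17,0.5)
snap("side","side8")
E
```

```text
[ 0.60848586 -0.59757435 -1.48408785] 60.334728956222534 [-0.00972903 -0.02581488 -0.05545514]
pos [ 0.5641 -0.1266  0.1873] ang 13.96 tilt 0.15 t 11.05 op 0.101 -> [-0.0109 -0.4603  0.0165] yaw 0.235
```

View pics/w8.png

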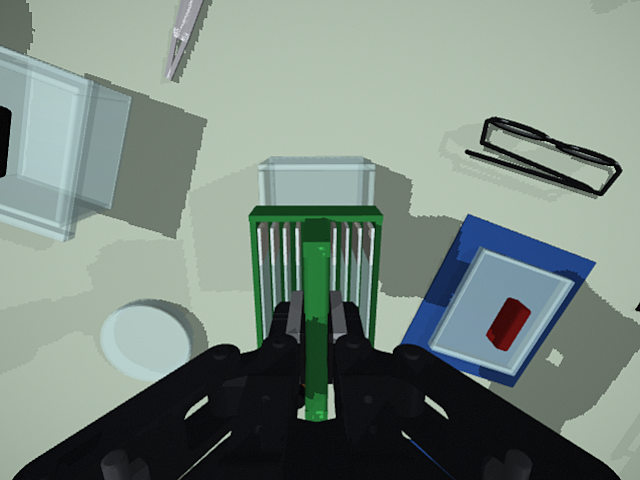

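The rack is held level and the dish is undisturbed. The cover rests on the pad at (510,315). Next I'll carry the rack to the tray.

Call:
move_arm([
  {"x": 0,"y": -0.015,"z": 0,"yaw": 0,"fingers": 1},
  {"x": -0.001,"y": -0.045,"z": 0,"yaw": 0,"fingers": 1},
  {"x": -0.002,"y": -0.08,"z": 0,"yaw": 0,"fingers": 1},
  {"x": -0.003,"y": -0.115,"z": 0,"yaw": 0,"fingers": 1},
  {"x": -0.004,"y": -0.15,"z": 0,"yaw": 0,"fingers": 1},
])

```text
time: 11.6
eef_pos: [0.5216, 0.0205, 0.1841]
tcp_rot: [0.993, 0.121, -0.002, -0.001]
contact_force: [0.4, 0.7, -2.0]
opening: 0.104
finger_force: 60.2
```

Call:
move_arm([
  {"x": -0.001,"y": -0.035,"z": 0,"yaw": 0,"fingers": 1},
  {"x": -0.002,"y": -0.07,"z": 0,"yaw": 0,"fingers": 1},
  {"x": -0.003,"y": -0.105,"z": 0,"yaw": 0.03,"fingers": 1},
  {"x": -0.004,"y": -0.14,"z": 0,"yaw": 0.06,"fingers": 1},
  {"x": -0.005,"y": -0.175,"z": 0,"yaw": 0.1,"fingers": 1},
])

```text
time: 12.1
eef_pos: [0.4742, 0.1888, 0.1842]
tcp_rot: [0.997, 0.071, -0.002, -0.0]
contact_force: [0.6, 0.0, -0.9]
opening: 0.101
finger_force: 60.2
```

```bash
python3 - <<'E'
from h import *
go(.4425,.3175,.17,1.2)
E
```

```text
pos [0.4742 0.1888 0.1842] ang 8.17 tilt 0.18 t 12.1 op 0.101 -> [-0.013  -0.1319  0.0143] yaw 0.1217
```

Call:
move_arm([
  {"x": -0.003,"y": -0.035,"z": 0,"yaw": 0.03,"fingers": 1},
  {"x": -0.006,"y": -0.07,"z": 0,"yaw": 0.06,"fingers": 1},
  {"x": -0.01,"y": -0.1,"z": 0,"yaw": 0.1,"fingers": 1},
  {"x": -0.012,"y": -0.122,"z": 0.005,"yaw": 0.12,"fingers": 1},
  {"x": -0.013,"y": -0.132,"z": 0.015,"yaw": 0.12,"fingers": 1},
])

```text
time: 12.6
eef_pos: [0.443, 0.3178, 0.1699]
tcp_rot: [1.0, 0.013, -0.0, -0.0]
contact_force: [0.1, -0.3, -0.9]
opening: 0.109
finger_force: 60.2
```

Call:
move_arm([
  {"x": 0,"y": 0,"z": 0.02,"yaw": 0,"fingers": 1},
  {"x": 0,"y": 0,"z": 0.05,"yaw": 0,"fingers": 1},
  {"x": 0,"y": 0,"z": 0.075,"yaw": 0,"fingers": 1},
  {"x": 0,"y": 0,"z": 0.09,"yaw": 0,"fingers": 1},
  {"x": 0,"y": 0,"z": 0.09,"yaw": 0,"fingers": 1},
])

```text
time: 13.1
eef_pos: [0.442, 0.3143, 0.0772]
tcp_rot: [1.0, 0.012, -0.003, 0.002]
contact_force: [-0.5, -0.1, -2.9]
opening: 0.103
finger_force: 60.2
```

```bash
python3 - <<'E'
from h import *
im,st=snap("wrist","w9");print(st["contact_force"]);go(.4425,.3175,.041,1.2)
im2,_=snap("side","s9");c=cv2.resize(im2[320:440,180:300],(480,480),interpolation=cv2.INTER_CUBIC)
cv2.imwrite("pics/c9.png",np.hstack([cv2.resize(im,(640,480))[:, :],c])[:,:,::-1][:, :1120] if 0 else np.hstack([cv2.resize(im,(520,390)),cv2.resize(c,(280,390))])[:,:,::-1])
E
```

```text
[-0.50504465 -0.05494653 -2.88261777]
pos [0.4435 0.315  0.0793] ang 1.36 tilt 0.21 t 13.15 op 0.104 -> [-0.0008 -0.0025  0.0382] yaw 0.0027
```

View pics/c9.png

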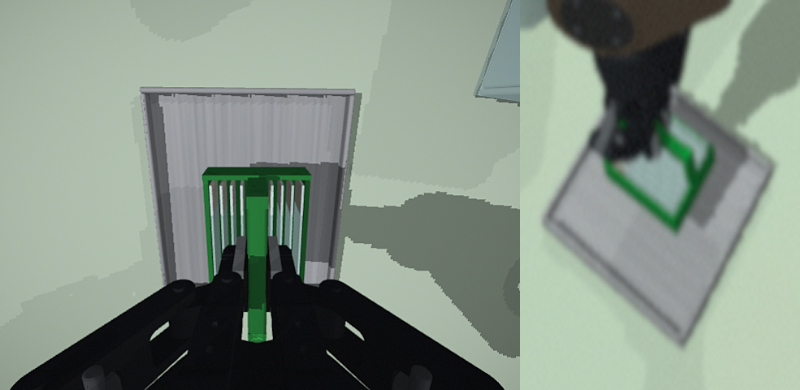

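Both views show the rack hanging squarely over the tray, centred well inside its walls. Next I'll lower it gently.

Call:
move_arm([
  {"x": 0,"y": -0.002,"z": 0.012,"yaw": 0,"fingers": 1},
  {"x": 0,"y": -0.002,"z": 0.023,"yaw": 0,"fingers": 1},
  {"x": 0,"y": -0.002,"z": 0.03,"yaw": 0,"fingers": 1},
  {"x": 0,"y": -0.002,"z": 0.033,"yaw": 0,"fingers": 1},
  {"x": 0,"y": -0.002,"z": 0.033,"yaw": 0,"fingers": 1},
])

```text
time: 13.7
eef_pos: [0.4441, 0.3175, 0.0471]
tcp_rot: [1.0, 0.012, -0.001, 0.0]
contact_force: [-0.4, -0.0, -1.7]
opening: 0.101
finger_force: 60.2
```

Call:
move_arm([
  {"x": 0,"y": 0,"z": 0.001,"yaw": 0,"fingers": 1},
  {"x": 0,"y": 0,"z": 0.002,"yaw": 0,"fingers": 1},
  {"x": 0,"y": 0,"z": 0.002,"yaw": 0,"fingers": 1},
])

```text
time: 14.0
eef_pos: [0.4447, 0.3178, 0.046]
tcp_rot: [1.0, 0.012, 0.0, -0.0]
contact_force: [0.2, -0.6, -0.6]
opening: 0.105
finger_force: 60.2
```

Call:
move_arm([
  {"x": 0,"y": 0,"z": 0.0015,"yaw": 0,"fingers": 1},
  {"x": 0,"y": 0,"z": 0.003,"yaw": 0,"fingers": 1},
  {"x": 0,"y": 0,"z": 0.003,"yaw": 0,"fingers": 1},
])

```text
time: 14.3
eef_pos: [0.4444, 0.3176, 0.0426]
tcp_rot: [1.0, 0.012, -0.0, 0.0]
contact_force: [0.3, 0.3, -2.1]
opening: 0.104
finger_force: 60.2
```

Call:
move_arm([
  {"x": 0,"y": 0,"z": 0.001,"yaw": 0,"fingers": 1},
  {"x": 0,"y": 0,"z": 0.001,"yaw": 0,"fingers": 1},
])

```text
time: 14.5
eef_pos: [0.4445, 0.3177, 0.0417]
tcp_rot: [1.0, 0.012, -0.0, 0.0]
contact_force: [-0.4, -0.4, -0.7]
opening: 0.097
finger_force: 60.2
```

Call:
move_arm([
  {"x": 0,"y": 0,"z": 0.001,"yaw": 0,"fingers": 1},
  {"x": 0,"y": 0,"z": 0.001,"yaw": 0,"fingers": 1},
])

```text
time: 14.7
eef_pos: [0.4447, 0.3179, 0.041]
tcp_rot: [1.0, 0.012, 0.0, -0.0]
contact_force: [-0.2, 0.0, -2.0]
opening: 0.1
finger_force: 60.4
```

Call:
move_arm([
  {"x": 0,"y": 0,"z": 0.001,"yaw": 0,"fingers": 1},
  {"x": 0,"y": 0,"z": 0.001,"yaw": 0,"fingers": 1},
])

```text
time: 14.9
eef_pos: [0.4447, 0.3182, 0.0408]
tcp_rot: [1.0, 0.012, -0.0, -0.0]
contact_force: [-3.0, 0.6, 5.7]
opening: 0.1
finger_force: 61.1
```

```bash
python3 - <<'E'
from h import *
F=[]
for i in range(3):
    ctrl.read_camera("wrist");s=ctrl.get_state();F.append(s["contact_force"][2])
print(F,s["eef_pos"])
E
```

```text
[np.float64(5.719141771797827), np.float64(5.1904002254279655), np.float64(5.3327454905881675)] [0.44467419 0.3181782  0.04075102]
```

Contact is clear (about +5.5 N), so the rack is on the tray floor. I'll ease off slightly, release and rise.

Call:
move_arm([
  {"x": 0,"y": 0,"z": -0.0005,"yaw": 0,"fingers": 1},
  {"x": 0,"y": 0,"z": -0.0005,"yaw": 0,"fingers": 0.8},
  {"x": 0,"y": 0,"z": -0.0005,"yaw": 0,"fingers": 0.65},
  {"x": 0,"y": 0,"z": -0.0005,"yaw": 0,"fingers": 0.65},
  {"x": 0,"y": 0,"z": -0.0005,"yaw": 0,"fingers": 0.65},
])

```text
time: 15.55
eef_pos: [0.4446, 0.3176, 0.0401]
tcp_rot: [1.0, 0.012, -0.0, 0.0]
contact_force: [0.4, 0.2, 0.6]
opening: 0.352
finger_force: 0.0
```

Call:
move_arm([
  {"x": 0,"y": 0,"z": -0.015,"yaw": 0,"fingers": 0.65},
  {"x": 0,"y": 0,"z": -0.045,"yaw": 0,"fingers": 0.65},
  {"x": 0,"y": 0,"z": -0.085,"yaw": 0,"fingers": 0.6},
  {"x": 0,"y": 0,"z": -0.12,"yaw": 0,"fingers": 0.5},
  {"x": 0,"y": 0,"z": -0.14,"yaw": 0,"fingers": 0.5},
])

```text
time: 16.05
eef_pos: [0.4462, 0.3185, 0.1854]
tcp_rot: [1.0, 0.012, 0.003, -0.001]
contact_force: [0.0, -0.1, 0.9]
opening: 0.503
finger_force: 0.0
```

```bash
python3 - <<'E'
from h import *
snap("wrist","w10");go(.507,-.342,.18,-6)
E
```

```text
pos [0.4475 0.3192 0.1883] ang 1.37 tilt 0.66 t 16.1 op 0.499 -> [0.0435 0.6625 0.0058] yaw 0.1287
```

Call:
move_arm([
  {"x": 0.006,"y": 0.035,"z": 0,"yaw": 0,"fingers": 0.5},
  {"x": 0.014,"y": 0.08,"z": 0,"yaw": 0,"fingers": 0.5},
  {"x": 0.025,"y": 0.125,"z": 0,"yaw": 0,"fingers": 0.5},
  {"x": 0.037,"y": 0.17,"z": 0,"yaw": -0.03,"fingers": 0.5},
  {"x": 0.05,"y": 0.215,"z": 0,"yaw": -0.06,"fingers": 0.5},
])

```text
time: 16.6
eef_pos: [0.4995, 0.1023, 0.1804]
tcp_rot: [0.999, 0.043, 0.0, -0.0]
contact_force: [1.3, -0.2, 0.4]
opening: 0.504
finger_force: 0.0
```

```bash
python3 - <<'E'
from h import *
go(.567,-.128,.185,14.2)
E
```

```text
pos [0.4995 0.1023 0.1804] ang 4.89 tilt 0.02 t 16.6 op 0.504 -> [ 0.0476  0.2352 -0.0046] yaw -0.1624
```

Call:
move_arm([
  {"x": 0.01,"y": 0.045,"z": 0,"yaw": -0.03,"fingers": 0.5},
  {"x": 0.019,"y": 0.09,"z": 0,"yaw": -0.07,"fingers": 0.5},
  {"x": 0.028,"y": 0.135,"z": 0,"yaw": -0.11,"fingers": 0.5},
  {"x": 0.037,"y": 0.18,"z": -0.005,"yaw": -0.14,"fingers": 0.5},
  {"x": 0.045,"y": 0.22,"z": -0.005,"yaw": -0.162,"fingers": 0.5},
])

```text
time: 17.1
eef_pos: [0.5634, -0.1139, 0.186]
tcp_rot: [0.992, 0.123, 0.001, 0.0]
contact_force: [-0.1, -0.0, 0.7]
opening: 0.495
finger_force: 0.0
```

Call:
move_arm([
  {"x": 0.003,"y": 0.01,"z": 0,"yaw": 0,"fingers": 0.5},
  {"x": 0.003,"y": 0.01,"z": 0,"yaw": 0,"fingers": 0.5},
  {"x": 0.003,"y": 0.01,"z": 0,"yaw": 0,"fingers": 0.5},
  {"x": 0.003,"y": 0.01,"z": 0,"yaw": 0,"fingers": 0.5},
])

```text
time: 17.5
eef_pos: [0.5678, -0.1188, 0.185]
tcp_rot: [0.992, 0.123, -0.0, -0.0]
contact_force: [0.3, 0.1, -0.5]
opening: 0.496
finger_force: 0.0
```

```bash
python3 - <<'E'
from h import *
im,st=snap("wrist","w11");np.savez("d.npz",p=st["eef_pos"],q=st["tcp_rot"])
go(.567,-.128,.185,14.2);go(.507,-.342,.12,-6)
print(proj("wrist",[[.568,-.1286,.075]],st))
c=im[130:330,220:420,::-1];cv2.imwrite("pics/crop11.png",cv2.resize(c,(600,600),interpolation=cv2.INTER_CUBIC))
E
```

```text
pos [ 0.5678 -0.1188  0.1851] ang 14.19 tilt 0.04 t 17.55 op 0.503 -> [-0.0031  0.0087  0.0001] yaw -0.0001
pos [ 0.5678 -0.1188  0.1851] ang 14.19 tilt 0.04 t 17.55 op 0.503 -> [-0.1137  0.2015  0.065 ] yaw 0.3524
[[326.64071474 239.02992084]]
```

View pics/crop11.png

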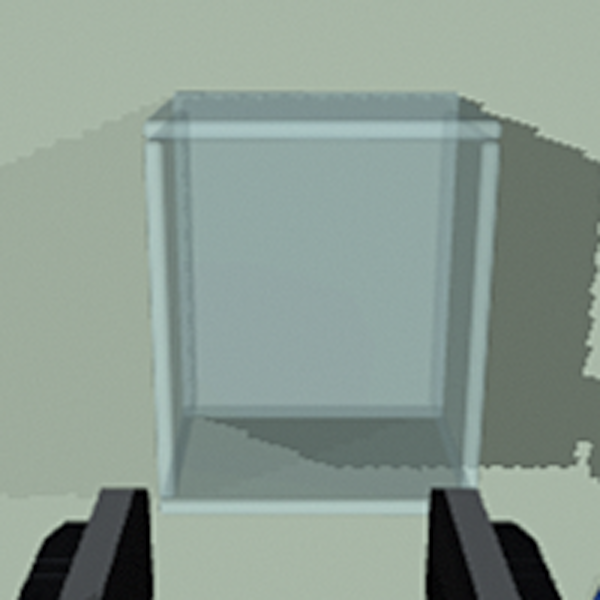

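The crop shows the empty dish standing. The rim's outer corners are at (145,120), (500,120), (478,514) and (162,514), and its far bottom corners at (178,93) and (457,93). I'll fit the dish pose to these.

```bash
python3 - <<'E'
from h import *
from scipy.optimize import least_squares
d=np.load("d.npz");st={"eef_pos":d["p"],"tcp_rot":d["q"]}
px=np.array([(145,120),(500,120),(478,514),(162,514),(178,93),(457,93)])/3+[220,130]-.33
L=np.array([(54,44,75),(54,-44,75),(-54,-44,75),(-54,44,75),(54,44,0),(54,-44,0)])/1e3
def f(v):
    c,s=np.cos(v[2]),np.sin(v[2]);P=L@np.array([[c,-s,0],[s,c,0],[0,0,1]]).T+[v[0],v[1],0]
    return (proj("wrist",P,st)-px).ravel()
r=least_squares(f,[.568,-.1286,.25]);print(r.x[:2],np.degrees(r.x[2]),r.fun.round(1))
# cover on pad from w5: grip
E
```

```text
[ 0.56720745 -0.12898811] 14.261567359095327 [-1.   0.   1.7 -0.1  0.5  1.  -0.6  1.  -1.  -0.8  0.1 -0.9]
```

Call:
move_arm([
  {"x": -0.022,"y": 0.04,"z": 0,"yaw": 0.06,"fingers": 0.45},
  {"x": -0.045,"y": 0.08,"z": 0,"yaw": 0.13,"fingers": 0.45},
  {"x": -0.068,"y": 0.12,"z": 0.01,"yaw": 0.2,"fingers": 0.45},
  {"x": -0.091,"y": 0.16,"z": 0.025,"yaw": 0.28,"fingers": 0.45},
  {"x": -0.114,"y": 0.201,"z": 0.045,"yaw": 0.352,"fingers": 0.45},
])

```text
time: 18.05
eef_pos: [0.5072, -0.3429, 0.1417]
tcp_rot: [0.999, -0.054, 0.001, 0.001]
contact_force: [1.0, 0.4, 0.1]
opening: 0.55
finger_force: 0.0
```

Call:
move_arm([
  {"x": 0,"y": 0,"z": 0.03,"yaw": 0,"fingers": 0.45},
  {"x": 0,"y": 0,"z": 0.05,"yaw": 0,"fingers": 0.45},
  {"x": 0,"y": 0,"z": 0.05,"yaw": 0,"fingers": 0.45},
  {"x": 0,"y": 0,"z": 0.05,"yaw": 0,"fingers": 0.45},
  {"x": 0,"y": 0,"z": 0.05,"yaw": 0,"fingers": 0.45},
])

```text
time: 18.55
eef_pos: [0.5081, -0.3422, 0.0927]
tcp_rot: [0.999, -0.052, 0.001, 0.001]
contact_force: [0.6, -0.0, 0.4]
opening: 0.551
finger_force: 0.0
```

```bash
python3 - <<'E'
from h import *
im,st=snap("wrist","w12");redtop(im,st,.041);go(.507,-.342,.0195,-6)
E
```

```text
((316.4999694824219, 261.0), (79.99998474121094, 20.999996185302734), 90.0) (306, 221, 22, 81)
Vcol [64, 67, 68, 69, 72, 71, 70, 80, 99, 126, 136, 141, 149, 156, 159, 156, 157, 159, 157, 158, 156, 155, 156, 156, 157, 157, 155, 157, 157, 158]
[ 0.5367 -0.3469  0.041 ]
[ 0.4844 -0.3414  0.041 ]
pos [ 0.5082 -0.3423  0.0929] ang -6.01 tilt 0.2 t 18.6 op 0.555 -> [-0.0014 -0.0004  0.0734] yaw -0.0003
```

Call:
move_arm([
  {"x": 0.001,"y": 0,"z": 0.025,"yaw": 0,"fingers": 0.45},
  {"x": 0.001,"y": 0,"z": 0.05,"yaw": 0,"fingers": 0.45},
  {"x": 0.001,"y": 0,"z": 0.066,"yaw": 0,"fingers": 0.45},
  {"x": 0.001,"y": 0,"z": 0.073,"yaw": 0,"fingers": 0.45},
  {"x": 0.001,"y": 0,"z": 0.073,"yaw": 0,"fingers": 0.45},
])

```text
time: 19.1
eef_pos: [0.5077, -0.3419, 0.0173]
tcp_rot: [0.999, -0.053, -0.0, -0.0]
contact_force: [-0.5, 0.1, 0.6]
opening: 0.551
finger_force: 0.0
```

```bash
python3 - <<'E'
from h import *
im,st=snap("wrist","w13");redtop(im,st,.041);go(.509,-.3435,.0195,-6)
E
```

```text
((317.5, 325.0), (122.0, 33.0), 90.0) (301, 264, 34, 123)
Vcol [76, 79, 79, 82, 80, 80, 82, 80, 82, 82, 83, 84, 84, 85, 86, 87, 85, 88, 101, 114, 126, 144, 152, 157, 162, 167, 171, 178, 180, 181]
[ 0.5401 -0.3473  0.041 ]
[ 0.4844 -0.3414  0.041 ]
pos [ 0.5083 -0.3425  0.0183] ang -6.08 tilt 0.04 t 19.15 op 0.546 -> [ 0.0009  0.0009 -0.0012] yaw -0.0013
```

Call:
move_arm([
  {"x": 0.001,"y": 0.0005,"z": -0.0015,"yaw": 0,"fingers": 0.45},
  {"x": 0.001,"y": 0.0005,"z": -0.0015,"yaw": 0,"fingers": 1},
  {"x": 0.001,"y": 0.0005,"z": -0.0015,"yaw": 0,"fingers": 1},
  {"x": 0.001,"y": 0.0005,"z": -0.0015,"yaw": 0,"fingers": 1},
  {"x": 0.001,"y": 0.0005,"z": -0.0015,"yaw": 0,"fingers": 1},
], force=45)

```text
time: 19.65
eef_pos: [0.5094, -0.3435, 0.0204]
tcp_rot: [0.999, -0.053, 0.001, 0.001]
contact_force: [0.1, -0.0, 4.0]
opening: 0.151
finger_force: 45.9
```

Call:
move_arm([
  {"x": 0,"y": 0,"z": 0,"yaw": 0,"fingers": 1},
  {"x": 0,"y": 0,"z": 0,"yaw": 0,"fingers": 1},
  {"x": 0,"y": 0,"z": 0,"yaw": 0,"fingers": 1},
])

```text
time: 19.95
eef_pos: [0.5094, -0.3435, 0.0203]
tcp_rot: [0.999, -0.053, 0.001, 0.001]
contact_force: [-1.0, 0.3, 5.8]
opening: 0.155
finger_force: 46.1
```

```bash
python3 - <<'E'
from h import *
im,st=snap("wrist","w14");redtop(im,st,.041);go(.509,-.3435,.0195,-6)
E
```

```text
((316.0, 324.5), (119.0, 34.0), 90.0) (299, 265, 35, 120)
Vcol [73, 77, 79, 78, 78, 80, 78, 79, 81, 81, 83, 84, 83, 84, 85, 82, 82, 90, 103, 119, 134, 146, 152, 156, 161, 167, 173, 176, 175, 175]
[ 0.5401 -0.348   0.041 ]
[ 0.4845 -0.3421  0.041 ]
pos [ 0.5095 -0.3435  0.0204] ang -6.09 tilt 0.1 t 20.0 op 0.153 -> [-0.0005  0.0001  0.0009] yaw -0.0015
```

Call:
move_arm([
  {"x": 0,"y": 0,"z": -0.004,"yaw": 0,"fingers": 1},
  {"x": 0,"y": 0,"z": -0.02,"yaw": 0,"fingers": 1},
  {"x": 0,"y": 0,"z": -0.05,"yaw": 0,"fingers": 1},
  {"x": 0,"y": 0,"z": -0.085,"yaw": 0,"fingers": 1},
  {"x": 0,"y": 0,"z": -0.12,"yaw": 0,"fingers": 1},
])

```text
time: 20.5
eef_pos: [0.5081, -0.3422, 0.1401]
tcp_rot: [0.999, -0.053, -0.001, -0.001]
contact_force: [-0.7, -0.6, -2.7]
opening: 0.153
finger_force: 44.9
```

Call:
move_arm([
  {"x": 0,"y": 0,"z": -0.02,"yaw": 0,"fingers": 1},
  {"x": 0,"y": 0,"z": -0.03,"yaw": 0,"fingers": 1},
  {"x": 0,"y": 0,"z": -0.03,"yaw": 0,"fingers": 1},
])

```text
time: 20.8
eef_pos: [0.5092, -0.3433, 0.171]
tcp_rot: [0.999, -0.053, 0.001, 0.001]
contact_force: [-0.1, -0.2, -2.1]
opening: 0.155
finger_force: 45.0
```

```bash
python3 - <<'E'
from h import *
go(.5682,-.1285,.15,14.2)
E
```

```text
pos [ 0.5092 -0.3433  0.171 ] ang -6.08 tilt 0.16 t 20.8 op 0.155 -> [ 0.0358 -0.2198  0.0207] yaw -0.354
```

Call:
move_arm([
  {"x": 0.005,"y": -0.03,"z": 0,"yaw": -0.05,"fingers": 1},
  {"x": 0.013,"y": -0.08,"z": 0,"yaw": -0.12,"fingers": 1},
  {"x": 0.021,"y": -0.13,"z": 0,"yaw": -0.2,"fingers": 1},
  {"x": 0.029,"y": -0.18,"z": 0,"yaw": -0.28,"fingers": 1},
  {"x": 0.036,"y": -0.22,"z": 0.005,"yaw": -0.354,"fingers": 1},
])

```text
time: 21.3
eef_pos: [0.5672, -0.1253, 0.1625]
tcp_rot: [0.992, 0.125, -0.001, -0.001]
contact_force: [-0.0, -0.7, -2.5]
opening: 0.154
finger_force: 45.0
```

Call:
move_arm([
  {"x": 0,"y": 0,"z": 0.01,"yaw": 0,"fingers": 1},
  {"x": 0,"y": 0,"z": 0.02,"yaw": 0,"fingers": 1},
  {"x": 0,"y": 0,"z": 0.02,"yaw": 0,"fingers": 1},
  {"x": 0,"y": 0,"z": 0.02,"yaw": 0,"fingers": 1},
])

```text
time: 21.7
eef_pos: [0.5671, -0.129, 0.143]
tcp_rot: [0.992, 0.123, -0.001, -0.0]
contact_force: [0.6, 0.2, -2.6]
opening: 0.151
finger_force: 45.0
```

```bash
python3 - <<'E'
from h import *
go(.5682,-.1285,.11,14.2)
E
```

```text
pos [ 0.5671 -0.129   0.143 ] ang 14.08 tilt 0.14 t 21.7 op 0.151 -> [ 0.0013 -0.0002  0.033 ] yaw -0.0022
```

Call:
move_arm([
  {"x": 0.001,"y": 0,"z": 0.012,"yaw": 0,"fingers": 1},
  {"x": 0.001,"y": 0,"z": 0.026,"yaw": 0,"fingers": 1},
  {"x": 0.001,"y": 0,"z": 0.039,"yaw": 0,"fingers": 1},
  {"x": 0.001,"y": 0,"z": 0.043,"yaw": 0,"fingers": 1},
  {"x": 0.001,"y": 0,"z": 0.043,"yaw": 0,"fingers": 1},
])

```text
time: 22.2
eef_pos: [0.5679, -0.1274, 0.0995]
tcp_rot: [0.992, 0.123, -0.001, -0.001]
contact_force: [0.1, 0.1, -2.5]
opening: 0.156
finger_force: 45.0
```

Call:
move_arm([
  {"x": 0,"y": 0,"z": 0,"yaw": 0,"fingers": 1},
  {"x": 0,"y": 0,"z": 0,"yaw": 0,"fingers": 1},
])

```text
time: 22.4
eef_pos: [0.5695, -0.1279, 0.102]
tcp_rot: [0.992, 0.124, 0.001, 0.0]
contact_force: [0.7, -0.0, -1.8]
opening: 0.149
finger_force: 45.0
```

```bash
python3 - <<'E'
from h import *
im,st=snap("wrist","w15");redtop(im,st,.1215);go(.5677,-.1288,.0844,14.2)
E
```

```text
((315.5, 324.5), (119.0, 33.0), 90.0) (299, 265, 34, 120)
Vcol [67, 71, 73, 74, 73, 73, 74, 78, 74, 76, 75, 79, 79, 80, 79, 78, 77, 84, 95, 107, 117, 126, 130, 135, 136, 142, 146, 148, 148, 147]
[ 0.5989 -0.1217  0.1215]
[ 0.5441 -0.1355  0.1215]
pos [ 0.5695 -0.1279  0.1021] ang 14.2 tilt 0.09 t 22.45 op 0.163 -> [-0.002   0.0005  0.0177] yaw 0.0001
```

Call:
move_arm([
  {"x": -0.0018,"y": 0.0005,"z": 0.001,"yaw": 0,"fingers": 1},
  {"x": -0.0018,"y": 0.0005,"z": 0.003,"yaw": 0,"fingers": 1},
  {"x": -0.0018,"y": 0.0005,"z": 0.005,"yaw": 0,"fingers": 1},
  {"x": -0.0018,"y": 0.0005,"z": 0.007,"yaw": 0,"fingers": 1},
  {"x": -0.0018,"y": 0.0005,"z": 0.008,"yaw": 0,"fingers": 1},
])

```text
time: 22.95
eef_pos: [0.5671, -0.1285, 0.0929]
tcp_rot: [0.992, 0.124, -0.0, -0.0]
contact_force: [0.2, 0.6, -2.4]
opening: 0.153
finger_force: 45.0
```

Call:
move_arm([
  {"x": 0,"y": 0,"z": 0.0015,"yaw": 0,"fingers": 1},
  {"x": 0,"y": 0,"z": 0.003,"yaw": 0,"fingers": 1},
  {"x": 0,"y": 0,"z": 0.003,"yaw": 0,"fingers": 1},
])

```text
time: 23.25
eef_pos: [0.5671, -0.1286, 0.0899]
tcp_rot: [0.992, 0.124, -0.0, -0.0]
contact_force: [-0.1, -0.9, -2.6]
opening: 0.156
finger_force: 45.0
```

The skirt is now below the rim with no side force, so I'll continue down.

Call:
move_arm([
  {"x": 0,"y": 0,"z": 0.0015,"yaw": 0,"fingers": 1},
  {"x": 0,"y": 0,"z": 0.003,"yaw": 0,"fingers": 1},
  {"x": 0,"y": 0,"z": 0.004,"yaw": 0,"fingers": 1},
  {"x": 0,"y": 0,"z": 0.004,"yaw": 0,"fingers": 1},
])

```text
time: 23.65
eef_pos: [0.5671, -0.1286, 0.086]
tcp_rot: [0.992, 0.124, -0.0, -0.0]
contact_force: [-0.3, 0.6, -2.3]
opening: 0.151
finger_force: 45.0
```

Call:
move_arm([
  {"x": 0,"y": 0,"z": 0.001,"yaw": 0,"fingers": 1},
  {"x": 0,"y": 0,"z": 0.001,"yaw": 0,"fingers": 1},
])

```text
time: 23.85
eef_pos: [0.5672, -0.1286, 0.0851]
tcp_rot: [0.992, 0.124, -0.0, -0.0]
contact_force: [-0.4, 0.7, -2.4]
opening: 0.149
finger_force: 45.0
```

Call:
move_arm([
  {"x": 0,"y": 0,"z": 0.0005,"yaw": 0,"fingers": 1},
  {"x": 0,"y": 0,"z": 0.0005,"yaw": 0,"fingers": 1},
])

```text
time: 24.05
eef_pos: [0.5672, -0.1286, 0.0847]
tcp_rot: [0.992, 0.124, -0.0, -0.0]
contact_force: [-0.5, 0.3, -2.7]
opening: 0.151
finger_force: 45.0
```

Call:
move_arm([
  {"x": 0,"y": 0,"z": 0.0005,"yaw": 0,"fingers": 1},
  {"x": 0,"y": 0,"z": 0.0005,"yaw": 0,"fingers": 1},
])

```text
time: 24.25
eef_pos: [0.5674, -0.1287, 0.0844]
tcp_rot: [0.992, 0.124, 0.0, 0.0]
contact_force: [-0.2, 1.1, -2.6]
opening: 0.153
finger_force: 45.2
```

Call:
move_arm([
  {"x": 0,"y": 0,"z": 0.0005,"yaw": 0,"fingers": 1},
  {"x": 0,"y": 0,"z": 0.0005,"yaw": 0,"fingers": 1},
])

```text
time: 24.45
eef_pos: [0.5674, -0.1287, 0.0843]
tcp_rot: [0.992, 0.124, -0.0, 0.0]
contact_force: [-1.7, 0.7, 2.2]
opening: 0.152
finger_force: 45.6
```

Contact came exactly at the expected seated height (.0843). I'll release and rise.

Call:
move_arm([
  {"x": 0,"y": 0,"z": 0,"yaw": 0,"fingers": 1},
  {"x": 0,"y": 0,"z": 0,"yaw": 0,"fingers": 0.8},
  {"x": 0,"y": 0,"z": 0,"yaw": 0,"fingers": 0.6},
  {"x": 0,"y": 0,"z": 0,"yaw": 0,"fingers": 0.5},
  {"x": 0,"y": 0,"z": 0,"yaw": 0,"fingers": 0.5},
])

```text
time: 24.95
eef_pos: [0.5674, -0.1287, 0.0837]
tcp_rot: [0.992, 0.124, 0.0, 0.0]
contact_force: [0.4, -0.1, 0.2]
opening: 0.504
finger_force: 0.0
```

Call:
move_arm([
  {"x": 0,"y": 0,"z": -0.01,"yaw": 0,"fingers": 0.5},
  {"x": 0,"y": 0,"z": -0.03,"yaw": 0,"fingers": 0.5},
  {"x": 0,"y": 0,"z": -0.06,"yaw": 0,"fingers": 0.5},
  {"x": 0,"y": 0,"z": -0.1,"yaw": 0,"fingers": 0.5},
  {"x": 0,"y": 0,"z": -0.12,"yaw": 0,"fingers": 0.5},
])

```text
time: 25.45
eef_pos: [0.5689, -0.1293, 0.2087]
tcp_rot: [0.992, 0.124, 0.003, 0.002]
contact_force: [-0.2, 0.2, 0.1]
opening: 0.495
finger_force: 0.0
```

Call:
move_arm([
  {"x": 0,"y": 0,"z": 0,"yaw": 0,"fingers": 0.5},
  {"x": 0,"y": 0,"z": 0,"yaw": 0,"fingers": 0.5},
  {"x": 0,"y": 0,"z": 0,"yaw": 0,"fingers": 0.5},
])

```text
time: 25.75
eef_pos: [0.5663, -0.1282, 0.202]
tcp_rot: [0.992, 0.124, -0.001, -0.001]
contact_force: [-0.1, -0.7, -0.0]
opening: 0.504
finger_force: 0.0
```

```bash
python3 - <<'E'
from h import *
im,st=snap("wrist","w16");go(.5675,-.1287,.2,14.2);redtop(im,st,.105)
# compare with the first close-up geometry: difference between top images before/after around bystanders, rack colour blob
im,_=snap("top","topE");a=cv2.imread("pics/top0.png");b=im[:,:,::-1].copy()
h=cv2.cvtColor(b,cv2.COLOR_BGR2HSV);m=cv2.inRange(h,(45,100,40),(80,255,255));m[:200]=0;m[300:]=0;m[:,:140]=0;m[:,220:]=0
c=max(cv2.findContours(m,0,2)[0],key=cv2.contourArea);r=cv2.minAreaRect(c);print("rack",r,atz("top",r[0],.06))
for n,(x0,y0,x1,y1) in dict(spare=(222,178,272,232),jar=(178,150,212,190),petri=(255,250,300,295),bottle=(322,258,345,280),forceps=(272,138,295,190),glasses=(362,170,418,195)).items():
    d=cv2.absdiff(a[y0:y1,x0:x1],b[y0:y1,x0:x1]);s=cv2.phaseCorrelate(np.float64(cv2.cvtColor(a[y0:y1,x0:x1],6)),np.float64(cv2.cvtColor(b[y0:y1,x0:x1],6)));print(n,d.mean().round(1),np.round(s,2))
E
```

```text
pos [ 0.5662 -0.1282  0.2017] ang 14.2 tilt 0.21 t 25.8 op 0.497 -> [0.0011 0.0008 0.0017] yaw -0.0001
((317.5, 239.0), (66.0, 17.0), 90.0) (309, 206, 18, 67)
Vcol [70, 77, 80, 82, 84, 105, 131, 140, 146, 155, 156, 156, 155, 155, 155, 156, 156, 156, 156, 156, 157, 155, 155, 155, 155, 155, 154, 155, 154, 154]
[ 0.5929 -0.1239  0.105 ]
[ 0.5432 -0.1366  0.105 ]
rack ((177.0, 249.5), (29.0, 22.0), 90.0) [0.43851257 0.30634365 0.06      ]Traceback (most recent call last):
  File "<stdin>", line 8, in <module>
    return _wrapfunc(a, 'round', decimals=decimals, out=out)
    return _wrapit(obj, method, *args, **kwds)
    conv = _array_converter(obj)
ValueError: setting an array element with a sequence. The requested array has an inhomogeneous shape after 1 dimensions. The detected shape was (2,) + inhomogeneous part.
```

```bash
python3 -c "
from h import *
print(ctrl.sign_off())"
```

```text
the job is handed in; nothing more can be done
None
```

The cover with the red grip is back on its dish, seated at the expected height, and the rack stands in the steel tray. I handed the job in at about 26 s of the 67 s. My last numeric check that the bystanders hadn't moved hit a script error and gave no result, but no unexpected contact force showed in any move's report.

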